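Lock the tea organiser's divider with its thumbscrew

ROBOT

A 6-joint arm with a two-finger parallel gripper is mounted at the origin on a cart in front of the work surface, level with it; the furniture and walls round the work are solid. World frame = base frame: x ahead of the robot, y to its left, z up, the work surface at z = 0. Lengths are in m, angles in rad, forces in N, time in s.
With the tool pointing down it reaches from about 0.275 to 0.825 m from the base axis. Payload 5.2 kg.
Tool frame: the origin (TCP) lies on the centre line of the jaws, within the pads' length; the fingertips stand arm.finger_overhang ahead of it and the grasp point (between the pads) lies 5 mm behind it (arm.finger_overhang is the distance from the TCP to the fingertips, in m); z points along the fingers, y is the line along which they close (so a half turn about z gives the same grasp; the last joint's range is limited). The gripper opens to 93 mm and grips with 3 to 60 N. Pads are 15 mm wide; open, the fingers measure 128 mm over their backs; the gripper's body (75 mm by 188 mm) begins 65 mm behind the grasp point.
Start: joints at [-1.313, 0.259, 1.535, -0, 1.348, -0.203], TCP at [0.245, -0.493, 0.21] pointing down, gripper open.
Joint ranges: [-3.14, 3.14], [-0.91, 2.08], [0.19, 2.58], [-1.22, 4.36], [0.22, 2.71], [-3.12, 3.12]. Speed limits (rad/s): [2.57, 2.57, 3.14, 3.14, 3.14, 3.14].

INTERFACE

Orientations are given as [roll, pitch, yaw] about the fixed x, y, z axes, in that order (R = Rz(yaw) Ry(pitch) Rx(roll)).
In Python, from workcell import arm, kinematics, grab_frame, ticket, find_in, cut_out gives the robot as it stands. The module is installed in compiled form; this text tells all that it offers. Calls block until the motion is done:
- arm.move_to(position, orientation): joint-space move of the TCP to a pose.
- arm.move_l(position, rotation=None, vel=0.15, contact_N=None): straight line of the TCP; rotation=None keeps the orientation; vel is the mean speed in m/s. With contact_N (N) it stops when the force on the tool has changed by that much, and returns True; else False.
- arm.move_j(angles): joint-space move.
- arm.gripper_to(opening): finger opening in m; the grip force is fixed at half the most; returns when the fingers have stopped.
- arm.wait(seconds).
- kinematics.inverse_kinematics(position, orientation): joint angles nearest the present ones, or None.
- grab_frame(name): name is "scene" or "top"; returns a dict with "image" (400x640x3 uint8, red, green, blue), "fx", "fy", "cx", "cy" (pixels), "R" (3x3) and "t" (3): a world point X has camera coordinates R X + t. Camera axes: x right, y down, z forward; pixel columns grow to the right and rows downward; lengths in m; the calibration is good to about 2 mm. A picture is of the moment at which its call begins. There is no depth.
A pose or a line that the arm cannot do raises arm.MotionError and nothing moves.
- ticket.job_done(): hands the job in; it is judged then, once.
Trained networks look in the newest picture that a camera, given by its name, has taken for a name from the list of things; names that differ only in an ending like _2 or _b are one class to them, and where a whole thing is asked for, a point or a joint stands for the part that bears it (a point fixed in the world has none). Each returns a list of dicts, best first, with "confidence" (0 to 1); they miss things now and then, are a little off and sometimes report something else, mostly with a low value. They report only what shows in the picture. A call takes as long as a camera call.
- find_in(camera, target): "extent" ([left, top, width, height] as shares, 0 to 1, of the picture: columns of its width, rows of its height, round what is visible of it).
- cut_out(camera, target): "region" (400x640 bool, what is visible of it) and "extent" ([left, top, width, height] as shares, 0 to 1, of the picture: columns of its width, rows of its height, round what is visible of it).
Readings, each from a call of its own:
- arm.read_clock(): time.
- arm.read_qpos(): joint angles.
- arm.read_joint_velocities(): joint speeds.
- arm.read_joint_efforts(): joint torques, N m.
- arm.read_ee_pos(): TCP position.
- arm.read_tcp_rot(): TCP orientation.
- arm.read_ft_force(): force on the tool from outside, world axes, zero at the start.
- arm.read_torque(): the same for the moment, N m.
- arm.read_gripper_width(): finger opening in m.
- arm.read_grip_force(): force on a finger pad.
Only numpy, scipy, OpenCV 4.12 (cv2) and the standard library are available. Lean on these libraries where they do the work, as an engineer would, in place of code of your own. Each camera call takes 0.05 s, during which the arm holds its last target. There are 200 camera calls.

TASK

With the fingertips, push the tea organiser's sliding divider up against the tea box until the box stands snug between the divider and the end wall. Then turn the divider's thumbscrew fully tight, clockwise until it stops, by pushing its wings round stroke by stroke, with the box still snug. Do not pinch the screw or the divider, do not lift the box, and leave everything else where it stands.

Things in the scene. Friction and masses are not known exactly. Their poses are not given: they have to be found in the camera images.
- organiser: Wooden tea organiser fixed to the table: a tray 156 mm (its x) by 300 mm (its y) with a 12 mm thick floor, low lips 23 mm high along the two long sides and a fixed end wall 95 mm high at its +y end (inner face at y = +141 mm). Origin: centre of the underside; z up; the divider slides along its y.
- divider (a joint): Slide of the divider along the organiser's +y, in m: 0 = fully open, grows towards the end wall. 0.050 = the tea box is snug between divider and end wall. It slides against about 6 N of friction, stays where it is left, and stops at 0.056 if no box is in the way.
- push_spot (a point): Point on the middle of the divider's upright board, on the side away from the tea box, 95 mm above the table and 12 mm below the board's top edge. The upright board is 124 mm wide (organiser x), is 12 mm thick with a cork lining on the box side, and is topped out at 107 mm above the table; its axes are the organiser's. The divider's flat foot (56 mm wide, top 27 mm above the table) runs from the board towards -y and carries the thumbscrew.
- screw_mid (a point): Middle of the steel thumbscrew, on its upright axis, 57 mm above the table; it rides on the divider 67 mm behind push_spot (towards the organiser's -y). Two flat wings stand out along this point's +x and -x: each reaches 40 mm from the axis, is 8 mm thick, and spans 44 to 70 mm above the table (rounded ears at the tips). The hub is 24 mm across and its top lies 67 mm above the table. The point turns with the screw.
- thumbscrew (a joint): Angle of the thumbscrew, in rad, growing clockwise seen from above (= tightening). At 0 the wings lie along the organiser's x; at 5.0 the screw is tight against a hard stop. It turns against about 0.045 N m of friction and stays where it is left.
- tea_box: Loose red cardboard tea box, 73 g, 135 mm (across the tray) by 72 mm (along the slide) by 78 mm high, standing in the tray between the divider and the end wall with some play, a little askew. Origin: centre of its underside.
- mill_1: Bystander: salt mill, 44 mm across, 90 mm high, close in front of the organiser. Origin: centre of its underside.
- tumbler_2: Bystander: upside-down stoneware beaker, 55 mm across, 68 mm high, close in front of the organiser. Origin: centre of its underside.
- mug_1: Bystander: stoneware mug, 74 mm high. Origin: centre of its underside.
- jar_1: Bystander: glass jar with a screw cap, 81 mm across, 145 mm high. Origin: centre of its underside.
- canister_1: Bystander: canister with a wooden lid, 102 mm square, 140 mm high. Origin: centre of its underside.
- utensil_crock: Bystander: stoneware crock, 117 mm across, 157 mm high. Origin: centre of its underside.
- spice_jar_1: Bystander: spice jar, 40 mm across, 105 mm high, at the right edge. Origin: centre of its underside.
- mill_2: Bystander: pepper mill, 44 mm across, 90 mm high, at the left edge. Origin: centre of its underside.

How it is judged:
By the outcome, as a careful person would: the job done as asked, in the order asked, and still so for the second after the job is handed in, with the robot touching nothing.
It also fails if it takes over 51 s, if anything falls off the work surface, if the arm or the gripper's body presses on something with over 40 N, if the wrist force passes 120 N, or if a joint passes its speed limit or range.

## Working session

There is one attempt and no reset: what is moved stays moved. The work goes in short steps, each a Python script; the robot and the scene stay as the last script left them, time stands still between calls to the robot, and variables do not carry over. Pictures are saved under pics/ and viewed, at most 10 in all, crops included, and the job is handed in when it is done.

```bash
mkdir -p pics
python3 - <<'E'
from workcell import *
import cv2,numpy as np
for n in("scene","top"):
    f=grab_frame(n); cv2.imwrite(f"pics/{n}0.png",f["image"][:,:,::-1])
    print(n,f["fx"],f["fy"],f["cx"],f["cy"],np.round(f["R"],4).tolist(),np.round(f["t"],4).tolist())
    for k in("organiser","divider","thumbscrew","tea_box","mill_1","tumbler_2"):
        for d in find_in(n,k)[:2]: 
            e=np.array(d["extent"])*[640,400,640,400]; print(k,round(d["confidence"],2),e.round(1))
print(arm.finger_overhang,arm.read_tcp_rot(),arm.read_clock())
E
```

```text
scene 455.8962705110774 455.8962705110774 315.8058980528906 204.9682693531624 [[-0.8454, -0.5338, -0.0207], [-0.2747, 0.4677, -0.8401], [0.4581, -0.7045, -0.542]] [0.4649, 0.2458, 0.9065]
organiser 0.68 [260.  212.5 120.8  93.6]
divider 0.83 [302.9 215.3  54.9  46.8]
thumbscrew 0.59 [339.4 214.6  10.   25.1]
thumbscrew 0.32 [302.8 213.4  55.7  47.4]
tea_box 0.56 [271.9 227.1  65.1  63.3]
mill_1 0.98 [332.8 263.7  21.7  38.6]
mill_1 0.94 [236.5 276.6  20.4  38.6]
top 474.5818743199907 474.5818743199907 316.7322273173682 198.40289975019303 [[-0.0029, -1.0, 0.0075], [-0.9917, 0.0019, -0.1286], [0.1286, -0.0078, -0.9917]] [-0.0109, 0.5668, 1.0672]
organiser 0.63 [227.4 186.5 142.2  91.2]
divider 0.72 [281.4 198.   61.2  56.3]
thumbscrew 0.67 [305.9 227.8  33.3  13.1]
tea_box 0.71 [181.8 195.9  24.4  20.2]
tea_box 0.69 [238.7 191.9  43.4  64. ]
mill_1 0.84 [184.1 193.1  24.1  22.8]
mill_1 0.8 [244.5 265.   24.2  16.5]
tumbler_2 0.73 [309.4 270.7  25.7  23.9]
0.014 [3.14158212e+00 1.43429328e-05 4.60822944e-01] 0.7
```

Run:
```python
import cv2
a=cv2.imread("pics/top0.png")[140:320,160:420]; cv2.imwrite("pics/topc.png",cv2.resize(a,None,fx=3,fy=3,interpolation=cv2.INTER_CUBIC))
a=cv2.imread("pics/scene0.png")[180:340,220:420]; cv2.imwrite("pics/scenec.png",cv2.resize(a,None,fx=3.5,fy=3.5,interpolation=cv2.INTER_CUBIC))
```

```text
(no output)
```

View pics/topc.png

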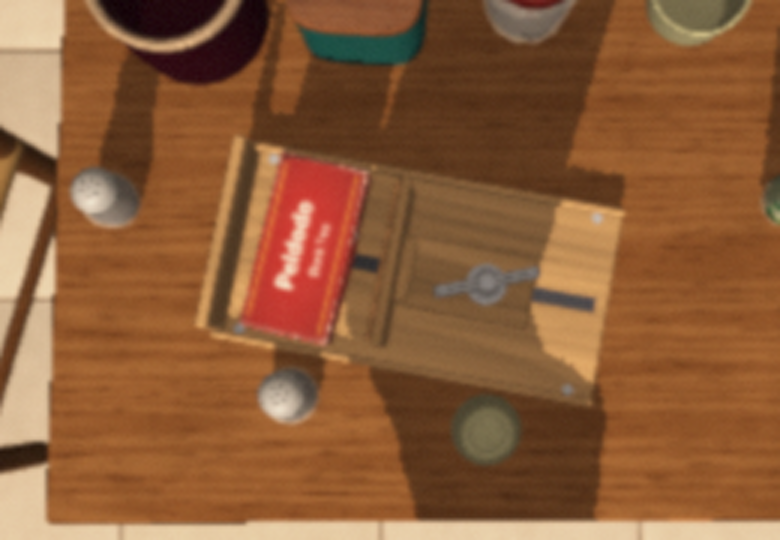

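View pics/scenec.png

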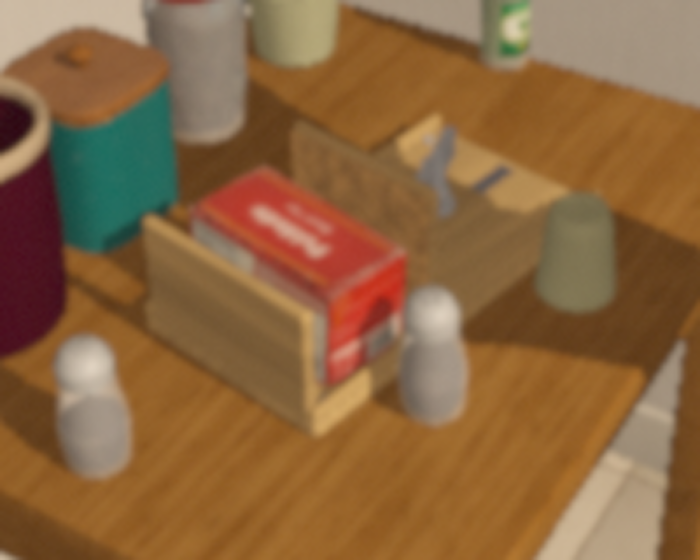

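View pics/scene0.png

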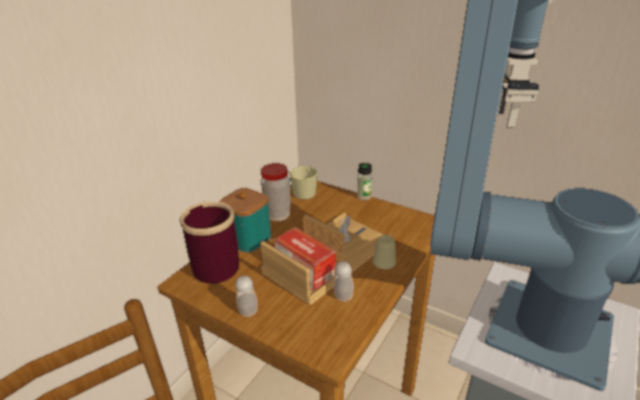

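The top crop shows the end wall's top edge at the left, about (237,138)–(198,326). The red box is slightly askew, the divider's top edge is around (400,178)–(380,345), and the screw hub is at (487,283) with wings (437,292)–(538,271). The wings lie about 1.2 rad clockwise from the organiser's x axis. The mill and beaker stand in front, at (288,395) and (487,430).

The plan has two steps:
- **Divider:** push it with closed fingertips.
- **Screw:** straddle it with the fingers apart and push both wings round by turning the wrist.

```bash
cat > h.py <<'E'
import numpy as np
from workcell import *
def ray(f,u,v,z):
    R,t=np.array(f["R"]),np.array(f["t"]); c=-R.T@t
    d=R.T@np.array([(u-f["cx"])/f["fx"],(v-f["cy"])/f["fy"],1]); return c+d*(z-c[2])/d[2]
def proj(f,X):
    p=np.array(f["R"])@X+f["t"]; return np.array([f["fx"]*p[0]/p[2]+f["cx"],f["fy"]*p[1]/p[2]+f["cy"]])
E
python3 - <<'E'
from h import *
from scipy.optimize import least_squares
f=grab_frame("top")
px=lambda a,b:((a+.5)/3-.5+160,(b+.5)/3-.5+140)
# organiser-frame corners and crop pixels
L=[((78,150,95),(237,138)),((-78,150,95),(198,326)),((78,-150,23),(624,212)),((-78,-150,23),(592,404))]
def res(p):
    c,s=np.cos(p[2]),np.sin(p[2]); R=np.array([[c,-s,0],[s,c,0],[0,0,1]])
    return np.concatenate([proj(f,R@np.array(a)/1e3+[p[0],p[1],0])-px(*b) for a,b in L])
r=least_squares(res,[.4,0,-.17]); x,y,w=r.x; print("organiser",r.x,"res",r.fun.round(1))
ux=np.array([np.cos(w),np.sin(w)]);uy=np.array([-ux[1],ux[0]])
o=np.array([x,y]); loc=lambda P:((P[:2]-o)@ux,(P[:2]-o)@uy)
for n,(a,b,z) in dict(hub=(487,283,.067),bt=(400,178,.107),bb=(380,345,.107),w1=(437,292,.07),w2=(538,271,.07)).items():
    P=ray(f,*px(a,b),z); print(n,P.round(4),np.round(loc(P),4))
for n in("mill_1","tumbler_2","canister_1","jar_1","utensil_crock","mug_1"):
    for d in find_in("top",n)[:2]:
        e=np.array(d["extent"])*[640,400,640,400]; print(n,round(d["confidence"],2),ray(f,e[0]+e[2]/2,e[1]+e[3]/2,.08)[:2].round(3))
E
```

```text
organiser [ 0.49267385  0.0273202  -0.1815147 ] res [-0.1 -3.8 -1.4  3.4  1.  -1.   0.6  1.2]
hub [ 0.4824 -0.0236  0.067 ] [-0.0009 -0.0519]
bt [0.5564 0.04   0.107 ] [0.0604 0.0239]
bb [0.4362 0.0538 0.107 ] [-0.0603  0.0159]
w1 [0.4756 0.0137 0.07  ] [-0.0143 -0.0165]
w2 [ 0.4911 -0.0616  0.07  ] [ 0.0145 -0.0877]
mill_1 0.89 [0.544 0.261]
mill_1 0.69 [0.401 0.122]
tumbler_2 0.78 [ 0.373 -0.022]
canister_1 0.75 [0.71  0.071]
jar_1 0.64 [ 0.715 -0.058]
utensil_crock 0.93 [0.701 0.21 ]
mug_1 0.73 [ 0.701 -0.197]
```

```bash
cat >> h.py <<'E'
W=-0.1805; ux=np.array([np.cos(W),np.sin(W)]); uy=np.array([-ux[1],ux[0]]); O=np.array([.4927,.0273])
def P(x,y,z): return [*(O+x*ux+y*uy),z]
def loc(p): d=np.array(p[:2])-O; return np.array([d@ux,d@uy,p[2]])
E
python3 - <<'E'
from h import *
import cv2
rot=[np.pi,0,W+np.pi/2]
arm.gripper_to(0.0); print(arm.read_gripper_width(),arm.read_clock())
arm.move_to(P(0,-.016,.17),rot); arm.move_l(P(0,-.016,.098),vel=.1)
print(arm.read_clock(),arm.read_qpos(),loc(arm.read_ee_pos()),arm.read_ft_force())
print(arm.move_l(P(0,.065,.098),vel=.04,contact_N=16))
print(arm.read_clock(),loc(arm.read_ee_pos()),arm.read_ft_force())
f=grab_frame("top"); cv2.imwrite("pics/t1.png",cv2.resize(f["image"][140:320,160:420,::-1],None,fx=3,fy=3,interpolation=cv2.INTER_CUBIC))
E
```

```text
0.0006335331302208707 2.5
5.3917 [-2.04731268e-01  2.61136747e-01  1.83054804e+00 -3.66996857e-05
  1.04905944e+00 -2.40107003e-02] [ 0.00049606 -0.01612646  0.09845977] [-0.73764111  0.7360586   0.98435034]
True
6.925 [0.00014094 0.04970384 0.09783014] [-0.31636229 -3.85527473  2.65106176]
```

View pics/t1.png

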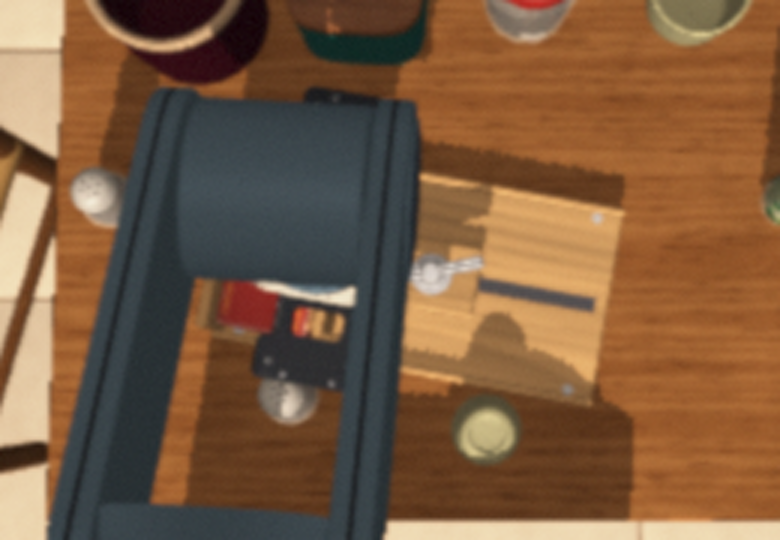

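The arm covers the box, but the contact came at y = +57 mm, which is the snug position. The hub moved about 41 mm, to (432,272). Next I'll back off, straddle the screw and turn it, watching the torque.

Run:
```python
from h import *
f=grab_frame("top"); print("hub",loc(ray(f,(432.5)/3-.5+160,(272.5)/3-.5+140,.067)))
arm.move_l(P(0,.035,.098),vel=.1); arm.move_l(P(0,.0,.15),vel=.15)
arm.gripper_to(.054)
yaw=W-1.186+.9+np.pi/2+np.pi      # finger line 0.9 rad ccw of the wings
H=(0,-.0098)
arm.move_l(P(*H,.15),vel=.1)
q=np.array(arm.read_qpos()); y0=arm.read_tcp_rot()[2]
q[5]-=(yaw-y0); print("q6",q[5]); arm.move_j(q)
print(arm.read_clock(),arm.read_tcp_rot(),yaw-2*np.pi)
print(arm.move_l(P(*H,.064),vel=.08,contact_N=6))
print(arm.read_clock(),loc(arm.read_ee_pos()),arm.read_ft_force(),arm.read_torque(),arm.read_gripper_width())
```

```text
hub [-0.00019518 -0.00999471  0.067     ]
q6 -2.8604283001109865
11.5583 [-3.1413039  -0.00592993 -2.03763805] -2.0372963267948965
False
12.7833 [ 0.00045248 -0.00978573  0.06446866] [-0.04502921 -0.23505263  0.04158806] [ 0.08920054 -0.11972958 -0.01297951] 0.05406661965427706
```

Run:
```python
from h import *
q=np.array(arm.read_qpos()); tz0=arm.read_torque()[2]; log=[]
while q[5]<1.75:
    q[5]+=.12; arm.move_j(q)
    t=arm.read_torque()[2]-tz0; F=arm.read_ft_force()
    log.append((round(q[5],2),round(t,3),np.round(F,1).tolist()))
    if abs(t)>.3 or np.linalg.norm(F)>12: break
    if arm.read_clock()>38: break
for l in log[:8:2]+log[8::4]+log[-3:]: print(*l)
print(arm.read_clock(),arm.read_qpos()[5],loc(arm.read_ee_pos()))
```

```text
-2.74 0.041 [1.1, 0.5, 0.1]
-2.5 0.03 [0.2, -0.6, -0.6]
-2.26 -0.03 [-0.4, -0.4, 1.0]
-2.02 -0.0 [-0.9, 0.1, 0.3]
-1.78 0.033 [-0.2, 0.2, 0.7]
-1.3 0.04 [0.2, 0.4, 0.5]
-0.82 -0.044 [0.3, -0.5, 0.1]
-0.34 0.043 [0.8, 0.4, 0.1]
0.14 0.041 [-0.2, 0.7, -0.7]
0.62 0.04 [0.1, 0.1, -0.4]
1.1 0.007 [0.0, -0.6, -0.6]
1.58 0.029 [0.1, 0.0, 0.7]
1.58 0.029 [0.1, 0.0, 0.7]
1.7 -0.017 [-0.1, -0.0, 0.4]
1.82 0.007 [-0.0, -0.6, -0.7]
22.5333 1.814964537722312 [ 0.00042009 -0.00979352  0.06446515]
```

Run:
```python
from h import *
import cv2
def shot(n):
    f=grab_frame("scene"); a=f["image"][150:330,230:450,::-1]; b=grab_frame("top")["image"][140:320,200:420,::-1]
    cv2.imwrite(n,cv2.resize(np.hstack([a,b]),(800,int(800*180/440)),interpolation=cv2.INTER_CUBIC))
shot("pics/s2.png")
q=np.array(arm.read_qpos()); log=[]
while q[5]<2.3:
    q[5]+=.08; arm.move_j(q)
    t=arm.read_torque()[2]; F=arm.read_ft_force()
    print(round(q[5],2),round(arm.read_qpos()[5],3),round(t,3),np.round(F,1).tolist())
    if abs(t)>.3 or np.linalg.norm(F)>12: break
print(arm.read_clock())
```

```text
1.9 1.893 0.019 [0.1, 1.4, -0.5]
1.98 1.973 0.013 [0.5, -0.1, -0.3]
2.06 2.053 0.01 [0.0, 0.6, 0.5]
2.14 2.133 0.069 [-0.0, -1.0, -0.7]
2.22 2.213 0.031 [-0.3, -0.1, 0.9]
2.3 2.293 -0.009 [1.1, 0.6, 0.8]
2.38 2.372 -0.009 [1.2, 0.3, 0.6]
24.3833
```

View pics/s2.png

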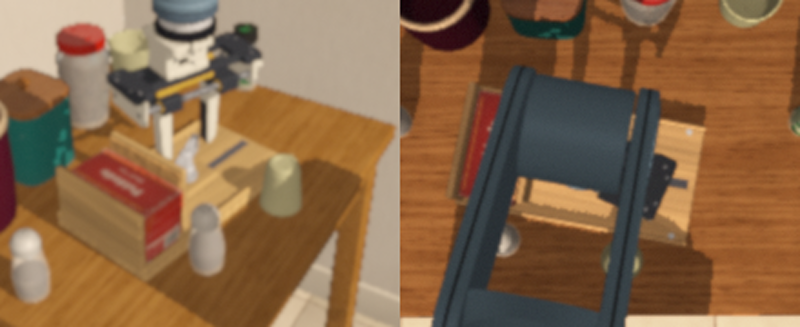

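The scene half shows the fingers straddling the screw at (185,160), and the box is snug. I can't tell whether the wings followed the fingers, so I'll lift clear, swing aside and look.

Run:
```python
from h import *
import cv2
a=grab_frame("scene")["image"][190:260,300:390,::-1]
arm.move_l(P(0,-.0098,.15),vel=.2)
q=np.array(arm.read_qpos()); q[0]-=.6; arm.move_j(q)
b=grab_frame("top")["image"][190:260,260:350,::-1]
cv2.imwrite("pics/s3.png",cv2.resize(np.hstack([a,b]),(800,311),interpolation=cv2.INTER_CUBIC))
print(arm.read_clock(), arm.read_tcp_rot(), q[0]+.6)
```

```text
26.175 [ 3.13667219e+00 -2.56542092e-03 -1.58611900e+00] -0.18704373735028557
```

View pics/s3.png

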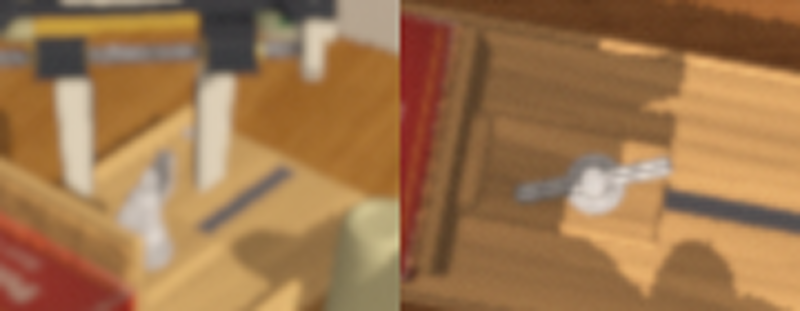

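The wings still lie as they did at the start, at (517,192)–(668,167) in the right half, so the fingers passed without catching them. I'll check where the tips were against their pixels in the left half, (78,190) and (210,188).

Run:
```python
from h import *
f=grab_frame("scene"); g=grab_frame("top")
H=np.array(P(0,-.0098,0))[:2]; a=.58; d=np.array([np.cos(a),np.sin(a)])
cr=lambda p:((p-[300,190])*4.444).round(0)
for z in(.05,.07):
  for r in(-.062,-.045,-.027,0,.027,.045,.062): print(z,r,cr(proj(f,np.array([*(H+r*d),z]))))
k=-1.367
for r in(-.04,.04): print("wing",cr(proj(f,np.array([H[0]+r*np.cos(k),H[1]+r*np.sin(k),.07]))))
A=[loc(ray(g,(u+.5)/4.444-.5+260-90,(v+.5)/4.444-.5+190,.07)) for u,v in((517,192),(668,167))]
print(A); print(arm.read_gripper_width())
```

```text
0.05 -0.062 [258. 207.]
0.05 -0.045 [227. 208.]
0.05 -0.027 [193. 208.]
0.05 0 [143. 210.]
0.05 0.027 [ 93. 211.]
0.05 0.045 [ 60. 212.]
0.05 0.062 [ 28. 213.]
0.07 -0.062 [259. 177.]
0.07 -0.045 [228. 177.]
0.07 -0.027 [194. 178.]
0.07 0 [143. 180.]
0.07 0.027 [ 93. 181.]
0.07 0.045 [ 59. 182.]
0.07 0.062 [ 27. 183.]
wing [118. 223.]
wing [167. 139.]
[array([-0.01282684,  0.0278451 ,  0.07      ]), array([ 0.0129899 , -0.04462379,  0.07      ])]
0.05442561024860606
```

Run:
```python
from h import *
import cv2
f=grab_frame("scene"); im=f["image"][:,:,::-1]
s=6; 
def crop(cx,cy,pts,w=66,h=90):
    x0,y0=int(cx-w/2),int(cy-h/2); a=cv2.resize(im[y0:y0+h,x0:x0+w],None,fx=s,fy=s,interpolation=cv2.INTER_CUBIC)
    for X,c in pts:
        p=proj(f,np.array(X)); cv2.circle(a,tuple(int(v) for v in ((p-[x0,y0]+.5)*s)),3,c,-1)
    return a
e=np.array(arm.read_ee_pos()); yaw=arm.read_tcp_rot()[2]; d=np.array([np.sin(yaw),-np.cos(yaw)]); n=np.array([np.cos(yaw),np.sin(yaw)])
pts=[([*(e[:2]+r*d+m*n),e[2]+dz],c) for r in(-.0447,-.0272,.0272,.0447) for m in(-.0075,.0075) for dz,c in((-.014,(0,0,255)),(.06,(0,255,0)))]
c=proj(f,e); A=crop(c[0],c[1]-8,pts)
H=np.array(P(0,-.0098,0))[:2];k=W-1.2; D=np.array([np.cos(k),np.sin(k)])
pw=[([*(H+r*D),z],(0,0,255)) for r in(-.04,0,.04) for z in(.044,.07)]+[(P(x,.0572,.107),(0,255,0)) for x in(-.062,.062)]+[(P(x,-.15,.023),(255,0,0)) for x in(-.078,.078)]
c=proj(f,np.array([*H,.057])); B=crop(c[0],c[1],pw)
cv2.imwrite("pics/s4.png",np.hstack([A,B])); print(e,arm.read_clock())
```

```text
[ 0.41544294 -0.2611761   0.14943699] 26.325
```

View pics/s4.png

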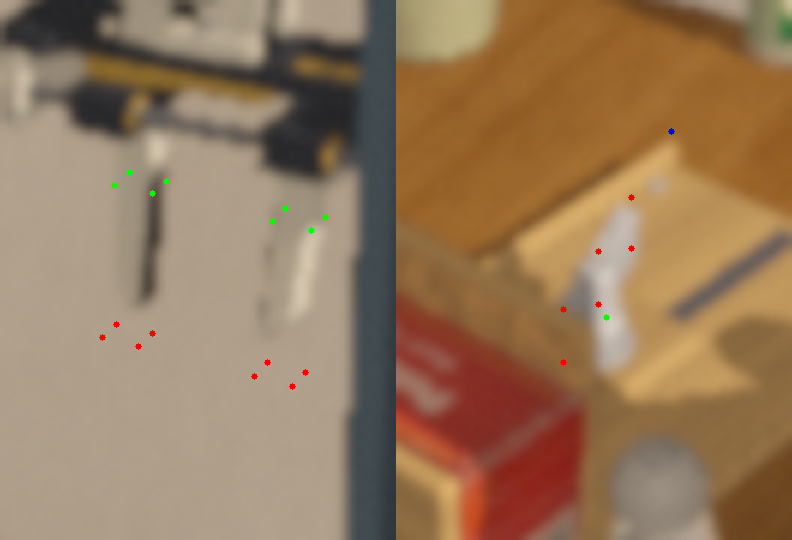

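In the left crop the real fingertips, at (148,300) and (300,320), sit about 35 crop px above the predicted red dots. So the tips are well over 1 cm higher than the arm reports, and that explains the miss. I'll measure it by touching bare table beside the organiser.

Run:
```python
from h import *
e=np.array(arm.read_ee_pos()); q=np.array(arm.read_qpos())
arm.move_l([e[0],e[1],.04],vel=.2)
print(arm.move_l([e[0],e[1],-.015],vel=.04,contact_N=5),arm.read_ee_pos(),arm.read_ft_force())
arm.move_l([e[0],e[1],.15],vel=.25); print(arm.read_clock())
```

```text
True [ 0.41526466 -0.26099706 -0.00810448] [-1.29260501  1.01163384  7.00844814]
28.9
```

Contact came at TCP z = −8 mm, so the tips stand about 21 mm higher than nominal and were passing over the wings. The gripper body is shifted by the same amount in the picture, so I can safely go lower. I'll repeat at TCP z = 42 mm.

Run:
```python
from h import *
q=np.array(arm.read_qpos()); q[0]+=.6; q[5]=-2.78; arm.move_j(q)
print(arm.read_clock(),loc(arm.read_ee_pos()))
print(arm.move_l(P(0,-.0098,.042),vel=.1,contact_N=7),arm.read_clock(),loc(arm.read_ee_pos()),arm.read_ft_force())
q=np.array(arm.read_qpos()); t0=arm.read_torque()[2]
log=[]
for i in range(4):
    q[5]+=.25; arm.move_j(q); log.append(round(arm.read_torque()[2]-t0,3))
    if abs(log[-1])>.3: break
print(log,arm.read_clock(),arm.read_ft_force())
import cv2
cv2.imwrite("pics/s5.png",cv2.resize(grab_frame("scene")["image"][180:270,290:400,::-1],None,fx=6,fy=6,interpolation=cv2.INTER_CUBIC))
```

```text
33.15 [-0.00171294 -0.00867006  0.14871339]
False 34.3667 [ 0.00056651 -0.00977676  0.04256902] [0.43920075 0.28792647 0.29574279]
[np.float64(0.008), np.float64(0.01), np.float64(-0.067), np.float64(0.018)] 35.7667 [-1.23451419 -0.66654685 -0.4039693 ]
```

View pics/s5.png

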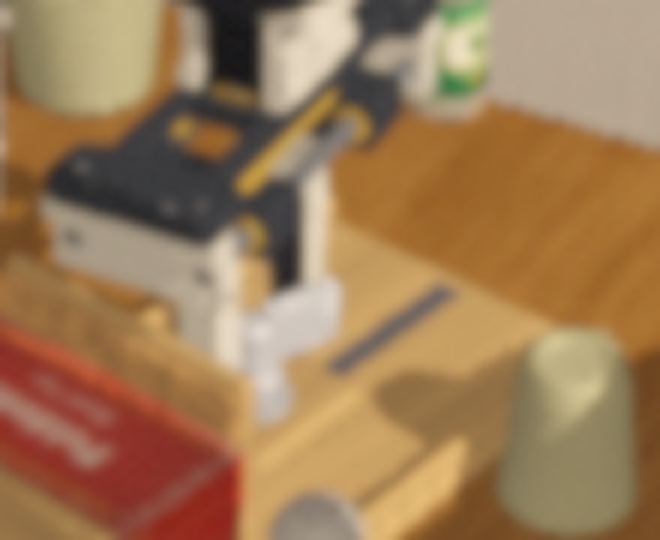

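The wing has now turned with the fingers, to (320,310). I'll carry on to the stop.

Run:
```python
from h import *
q=np.array(arm.read_qpos())
q[5]=-.3; arm.move_j(q); q[5]=1.15; arm.move_j(q); print(arm.read_clock(),arm.read_torque(),arm.read_ft_force())
log=[]
while q[5]<2.0 and arm.read_clock()<45.5:
    q[5]+=.08; arm.move_j(q); t=arm.read_torque()[2]; log.append((round(q[5],2),round(arm.read_qpos()[5],3),round(float(t),3)))
    if abs(t)>.35: break
print(log,arm.read_ft_force(),arm.read_clock())
```

```text
38.4417 [0.05266329 0.26622424 0.04097716] [-1.33391187 -0.5381831  -0.0543506 ]
[(np.float64(1.23), np.float64(1.228), 0.031), (np.float64(1.31), np.float64(1.306), 0.049), (np.float64(1.39), np.float64(1.386), -0.035), (np.float64(1.47), np.float64(1.464), 1.466)] [-4.44242656  0.8541362   3.03743205] 39.4417
```

The torque jumped to 1.47 N m at q6 = 1.46, where I expected the stop at 1.44. Now I'll back off, lift clear and check.

Run:
```python
from h import *
import cv2
q=np.array(arm.read_qpos()); q[5]-=.35; arm.move_j(q)
p=arm.read_ee_pos(); arm.move_l([p[0],p[1],.16],vel=.2)
q=np.array(arm.read_qpos()); q[0]-=.55; arm.move_j(q)
cv2.imwrite("pics/t6.png",cv2.resize(grab_frame("top")["image"][170:300,210:360,::-1],None,fx=4.5,fy=4.5,interpolation=cv2.INTER_CUBIC)); print(arm.read_clock())
```

```text
41.7083
```

View pics/t6.png

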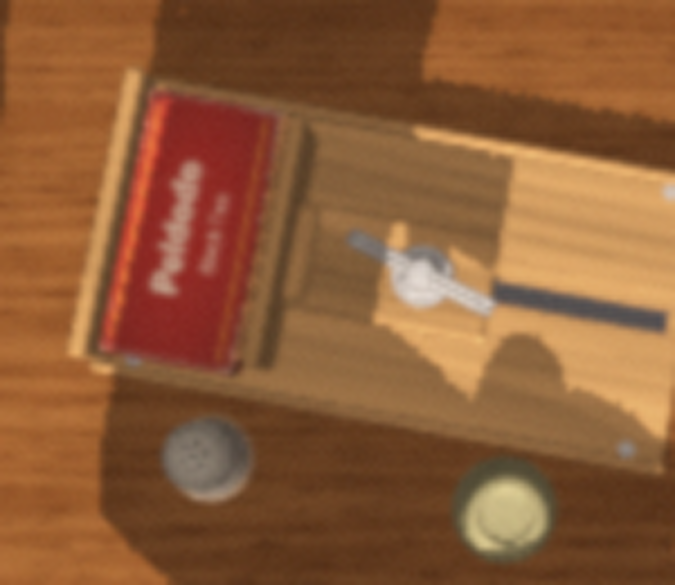

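The wings run from (350,238) to (492,308), about 106° clockwise of the organiser's x axis, which matches 5.0 rad. The box is square and snug between the divider and the end wall, and the mill and beaker haven't moved.

```bash
python3 -c "
from workcell import *
print(ticket.job_done())"
```

```text
the job is handed in; nothing more can be done
None
```

The divider is snug against the tea box, the thumbscrew is tight at its stop, nothing else in the final view had moved, and the job was handed in at about 42 s of the 51 s limit; the first turning pass missed the wings because the fingertips sat about 2 cm higher than reported, so I repeated it lower.

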